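# Feel for the notch and release the case lid

### The arm

A 6-joint arm with a two-finger parallel gripper is mounted at the origin on a cart in front of the work surface, level with it; the furniture and walls round the work are solid. World frame = base frame: x ahead of the robot, y to its left, z up, the work surface at z = 0. Lengths are in mm, angles in rad, forces in N, time in s.
With the tool pointing down it reaches from about 325 to 750 mm from the base axis. Payload 7.6 kg.
Tool frame: the origin (TCP) lies between the finger pads; the fingertips stand 19 mm ahead of it and the grasp point (between the pads) is the TCP (nose_length is the distance from the TCP to the fingertips, in mm); x points along the fingers, y is the direction in which the jaws open and shut, and the axes are right-handed (so a half turn about x gives the same grasp; the last joint's range is limited). The gripper opens to 85 mm and grips with 20 to 120 N. Pads are 22 mm wide; open, the fingers measure 114 mm over their backs; the gripper's body (76 mm by 85 mm) begins 54 mm behind the grasp point. The pads swing forward as they close: fully open they stand 13 mm farther back than shut.
Start: joints at [1.121, 0.052, 1.401, -0, 1.689, -0.07], TCP at [194.62, 487.613, 250.323] pointing down, gripper open.
Joint ranges: [-2.9, 2.9], [-0.91, 2.17], [0.12, 2.37], [-1.06, 4.2], [0.26, 2.73], [-2.93, 2.93]. Speed limits (rad/s): [2.57, 2.57, 3.01, 3.14, 3.14, 3.14].

### API

Orientations are given as a 3x3 rotation matrix whose columns are the frame's x, y, z axes.
In Python, from cell import * gives the robot as it stands. The module is installed in compiled form; this text tells all that it offers.
- The arm moves only by the tool move_arm, never from a script. Its argument "rows" is text: rows parted by semicolons, each of 4 numbers parted by spaces: the shift along the tool's x, y, z in mm, then the turn about the tool's x in degrees. In form: dx dy dz spin; .... A call has exactly 8 rows; each row shifts and turns the commanded pose from where the row before left it, along the tool's axes as they then stand; what a row does not reach is not made up. A row lasts 1/10 s, in which the tool goes at most 50 mm and 8.59 degrees, less where a joint would pass 70% of its speed; a pose out of reach is approached as far as the arm can. A call with a gripper value outside its range is refused whole. "claw" is the closure, from 0 (fully open) to 1 (shut), set as the call begins (left out, the last holds). The fingers move at their own pace and stop on an object; the grip force is fixed at half the most. Time passes only in rows, so rows that do not move let the fingers close, or fill a call up. It gives the time, the measured TCP pose, the force and the opening at its end, in the units of the state.
- get_state(): the state, without advancing time (a new reading comes with each control period).
- camera(name): name is "scene" or "top" or "wrist"; returns the picture (400x640x3 uint8, red, green, blue); there is no depth.
- camera_info(name): a dict with "intrinsics" (3x3 intrinsics, pixels), "dist" ([k1, k2, p1, p2, k3] as OpenCV has them; the pictures are not rectified), "rvec" (rotation vector, rad) and "tvec" (3), from world to camera coordinates, as OpenCV has them; the wrist camera has in their place "tool_from_camera" (4x4, takes a point from camera to tool coordinates, whose origin is the TCP and whose axes are the tool frame's). Camera axes: x right, y down, z forward; pixel columns grow to the right and rows downward; lengths in mm; the calibration is good to about 2 mm. A picture is of the moment at which its call begins: read the wrist's pose just before it. camera_info takes no time and is no camera call.
- finish_job(): hands the job in, once; it reports no verdict.
The state is a dict: "time": time; "joint_pos": joint angles; "joint_vel": joint speeds; "joint_torque": joint torques, N m; "tool_pos": TCP position; "eef_rot": TCP orientation; "contact_force": force on the tool from outside, world axes, zero at the start; "wrist_torque": the same for the moment, N m; "grip_width": finger opening in mm.
Only numpy, scipy, OpenCV 4.12 (cv2) and the standard library are available. Lean on these libraries where they do the work, as an engineer would, in place of code of your own. Each camera call takes 0.05 s, during which the arm holds its last target. There are 200 camera calls.

### The job

The lid of the flat grey parts case is latched. Put a fingertip on the left end of the dark bar along the case's front and sweep along the top of that bar, in contact, to the right until you find the notch; then press the release catch inside the notch fully down, so that the lid springs ajar, and move clear. Do not touch the lid, do not grasp or lift anything, and leave the other things on the bench where they are.

Things in the scene. Friction and masses are not known exactly. Their poses are not given: they have to be found in the camera images.
- case: Flat grey parts case, 176 mm deep (x axis; front = -x, towards the robot), 330 mm wide (y axis; +y = left as the robot sees it), 62 mm high, fixed to the bench; origin at the centre of its underside, z up. Along its front runs a straight dark steel bar 20 mm wide, centre line at x = -72 mm, level top at z = 62 mm, from y = -165 to +165 mm. Behind it a gap 21 mm wide and over 8 mm deep, then the lid.
- edge_left_end (a point): Left end of the dark bar: centre of its width, on its top face (case x = -72, y = +165, z = 62 mm). The sweep begins within 60 mm of here and goes right, along the case's -y. Closed fingertips up to 34 mm long along the bar fit the notch.
- edge_right_end (a point): Right end of the dark bar, on its top face (case x = -72, y = -165, z = 62 mm). Between the ends is one notch, open at top, front and back, 38 mm long along the bar and 7 mm deep down to the release catch that fills its length. Its place is not reported and varies: its centre lies between y = -50 and +30 mm in the case's frame. The bar's top is plain elsewhere.
- release_catch (a joint): Downward travel in m of the dark catch in the notch: 0 as latched (its top 7 mm below the bar's top), 0.008 fully down (its top 15 mm below the bar's top, where it stops hard). It resists with 5 to 7 N all the way and stays where it is left; the lid rises with it.
- case_lid: Lid of the case, 126 x 328 x 9 mm, about level with the bar's top, from case x = -41 mm back to its hinge at x = +85 mm; origin on the hinge, z up when shut. The catch drives it: tilt 0 as latched, 0.16 rad (front edge 20 mm up) with the catch fully down. Not to be touched.
- screwdriver: Teal-handled screwdriver lying on the bench, 188 mm long; a loose bystander, not to be moved; origin at the centre of its underside.
- battery: Small round battery cell lying, 50 mm long; a loose bystander, not to be moved; origin at the centre of its underside.
- glue_bottle: Small white glue bottle with screw cap, standing, 27 mm wide, 55 mm high; a loose bystander, not to be moved; origin at the centre of its underside.
- weights_carton: Small dark green carton, 52x86x26 mm; a loose bystander, not to be moved; origin at the centre of its underside.
- tape: Roll of masking tape lying flat, 104 mm across; a loose bystander, not to be moved; origin at the centre of its underside.
- tin: Food tin with a printed label, 75 mm across, 110 mm high; a loose bystander, not to be moved; origin at the centre of its underside.

How it is judged:
By the outcome, as a careful person would: the job done as asked, in the order asked, and still so for the second after the job is handed in, with the robot touching nothing.
It also fails if it takes over 61 s, if anything falls off the work surface, if the arm or the gripper's body presses on something with over 40 N, if the wrist force passes 120 N, or if a joint passes its speed limit or range.

## Working session

There is one attempt and no reset: what is moved stays moved. The work goes in short steps, Python scripts to look and compute and a tool call to move; the robot and the scene stay as the last step left them, time stands still between calls to the robot, and variables do not carry over. Pictures are saved under pics/ and viewed, about 8 in all and at most 12, crops included, and the job is handed in when it is done.

Besides the shell and the picture viewer there is one more tool, called after "Call:" as name(argument=value, ...), one argument or row to a line, values as JSON. move_arm: Moves the arm, as the interface text tells. Its arguments: {"type":"object","properties":{"rows":{"type":"string"},"claw":{"type":"number"}},"required":["rows"]}

```bash
mkdir -p pics
python3 - <<'E'
from cell import *
import cv2, numpy as np
s=get_state()
print(s['time'],s['tool_pos'],np.round(s['eef_rot'],3).tolist(),s['contact_force'],s['grip_width'])
for n in("scene","top"):
    cv2.imwrite(f"pics/{n}0.png",camera(n)[:,:,::-1])
E
```

```text
0.0 [194.50670077 487.3442361  249.46068172] [[-0.001, 0.371, 0.929], [-0.001, 0.929, -0.371], [-1.0, -0.002, -0.0]] [-0.2698154   0.29430334 -1.00983944] 85.66410029559692
```

View pics/top0.png

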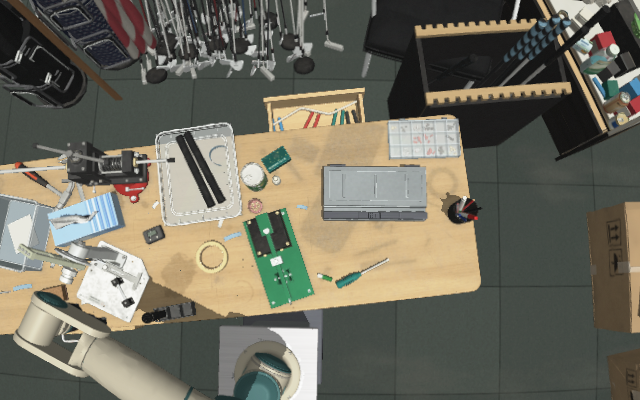

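View pics/scene0.png

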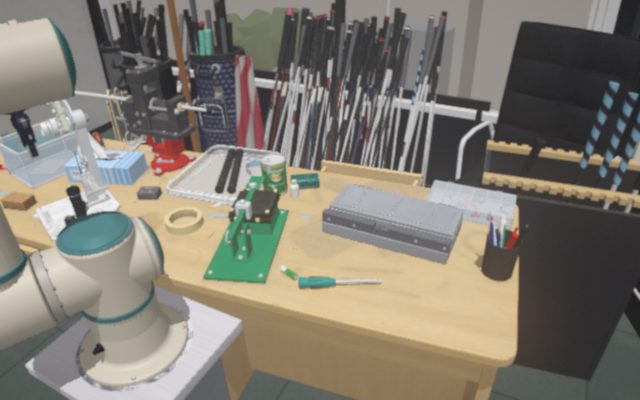

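The top view shows the case at about (322–427, 165–220), with the dark bar along its lower edge at row ~215. I'll enlarge that.

```bash
cat > h.py <<'E'
from cell import *
import cv2, numpy as np
def p2w(name,pts,z):
    c=camera_info(name); K=np.array(c['intrinsics'],float); d=np.array(c['dist'],float)
    n=cv2.undistortPoints(np.array(pts,float).reshape(-1,1,2),K,d).reshape(-1,2)
    v=np.c_[n,np.ones(len(n))]
    if name=='wrist':
        s=get_state(); T=np.array(c['tool_from_camera']); R=np.array(s['eef_rot'])
        o=R@T[:3,3]+s['tool_pos']; D=(R@T[:3,:3]@v.T).T
    else:
        R=cv2.Rodrigues(np.array(c['rvec'],float))[0]; t=np.array(c['tvec'],float).ravel()
        o=-R.T@t; D=v@R
    return o+D*((z-o[2])/D[:,2])[:,None]
E
python3 - <<'E'
from h import *
im=cv2.imread('pics/top0.png')[155:230,310:440]
cv2.imwrite('pics/topc.png',cv2.resize(im,None,fx=6,fy=6,interpolation=cv2.INTER_CUBIC))
print(p2w('top',[(322,216),(427,216),(322,165),(427,165)],62))
print(camera_info('wrist')['tool_from_camera'],camera_info('wrist')['intrinsics'])
E
```

```text
[[ 502.26444012 -166.88600634   62.        ]
 [ 507.88796666 -499.53098532   62.        ]
 [ 665.93857028 -164.12382837   62.        ]
 [ 672.564822   -501.34117455   62.        ]]
[[-4.47887357e-04 -2.96662499e-01  9.54982283e-01 -1.24836775e+02]
 [ 9.99999181e-01 -1.27772648e-03  7.20782594e-05  5.12417383e-01]
 [ 1.19882323e-03  9.54981533e-01  2.96662829e-01 -7.63533683e+01]
 [ 0.00000000e+00  0.00000000e+00  0.00000000e+00  1.00000000e+00]] [[290.80619776   0.         320.1850523 ]
 [  0.         290.80619776 197.83815202]
 [  0.           0.           1.        ]]
```

View pics/topc.png

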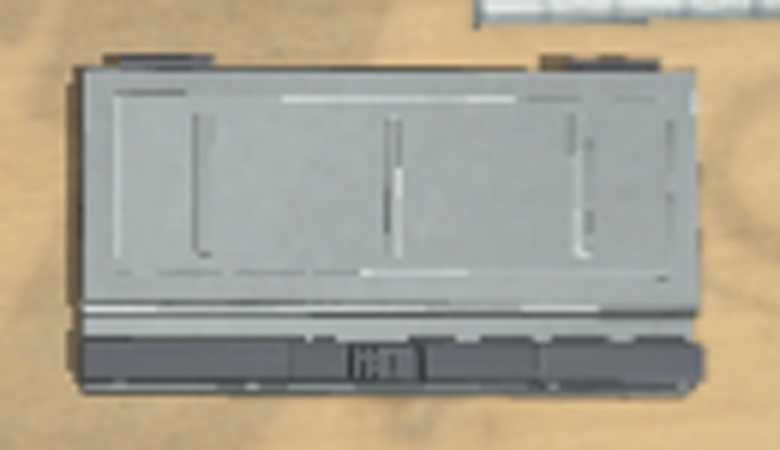

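The crop shows the bar from column 80 to 703 at row ~362, which is about px 323–427 at row 215. The notch spans crop columns 350–424, so it sits near case y ≈ +2. Next I'll close the fingers and travel high towards the left end.

Call:
move_arm(
  rows="0 -32 33 0;0 -32 33 0;0 -32 33 0;0 -32 33 0;0 -32 33 0;0 -32 33 0;0 -32 33 0;0 -32 33 0",
  claw=1,
)

```text
time: 0.9
tool_pos: [345.1, 150.2, 250.1]
eef_rot: [[0.0, 0.37, 0.929], [0.0, 0.929, -0.37], [-1.0, 0.0, 0.0]]
contact_force: [0.7, 1.1, 0.8]
grip_width: 0.0
```

Call:
move_arm(
  rows="0 -32 33 0;0 -32 33 0;0 -32 33 0;0 -32 33 0;0 -32 33 0;0 -32 33 0;0 -32 33 0;0 -32 33 0",
)

```text
time: 1.7
tool_pos: [495.5, -185.6, 249.8]
eef_rot: [[-0.0, 0.371, 0.929], [0.0, 0.929, -0.371], [-1.0, 0.0, -0.001]]
contact_force: [-0.1, -0.1, -0.5]
grip_width: 0.1
```

Call:
move_arm(
  rows="0 0 0 -5.5;0 0 0 -5.5;0 0 0 -5.5;0 0 0 -5.5;20 0 0 -1;20 0 0 0;20 0 0 0;0 0 0 0",
)

```text
time: 2.5
tool_pos: [493.7, -183.0, 186.8]
eef_rot: [[-0.006, -0.022, 1.0], [0.003, 1.0, 0.022], [-1.0, 0.003, -0.006]]
contact_force: [-0.5, -0.0, -0.1]
grip_width: 0.1
```

Run:
```python
from h import *
s=get_state()
print(s['time'],s['tool_pos'],np.round(s['eef_rot'],3).tolist(),s['contact_force'],s['grip_width'],np.round(s['joint_pos'],2))
cv2.imwrite("pics/w1.png",camera("wrist")[:,:,::-1])
```

```text
2.5 [ 493.73700342 -183.01376766  186.77439099] [[-0.006, -0.022, 1.0], [0.003, 1.0, 0.022], [-1.0, 0.003, -0.006]] [-0.48019982 -0.01481163 -0.12207399] 0.13293787672008509 [-0.43  0.09  1.49  0.    1.57 -2.02]
```

View pics/w1.png

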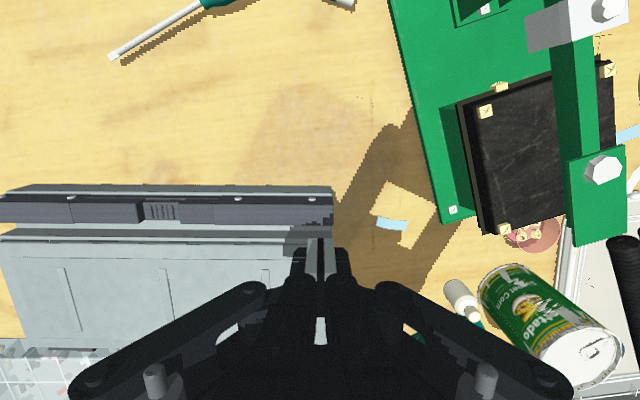

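The wrist view shows the bar running from the left end at about (333, 210) to the left, with the notch at columns ~140–178. I'll zoom in for edges.

Run:
```python
from h import *
im=cv2.imread('pics/w1.png')
a=cv2.resize(im[180:240,100:220],None,fx=6,fy=5,interpolation=cv2.INTER_CUBIC)
b=cv2.resize(im[180:240,230:350],None,fx=6,fy=5,interpolation=cv2.INTER_CUBIC)
cv2.imwrite('pics/w1c.png',np.vstack([a,b[:295]]))
for c in (100,180,320):
    print(c,[(r,p2w('wrist',[(c,r)],62)[0][:2].round(1).tolist()) for r in (195,205,215,225,235)])
```

```text
100 [(195, [497.4, -383.0]), (205, [507.1, -385.0]), (215, [516.9, -387.0]), (225, [527.0, -389.1]), (235, [537.3, -391.2])]
180 [(195, [496.0, -309.5]), (205, [505.6, -310.6]), (215, [515.4, -311.8]), (225, [525.4, -313.0]), (235, [535.6, -314.3])]
320 [(195, [493.5, -182.6]), (205, [503.0, -182.4]), (215, [512.8, -182.2]), (225, [522.7, -182.0]), (235, [532.9, -181.8])]
```

View pics/w1c.png

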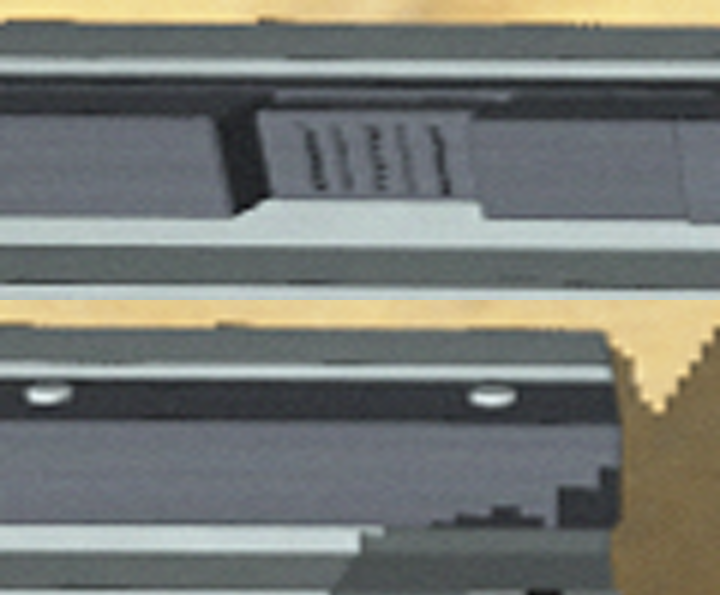

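The crop shows the bar's top face at rows ~204–225 near its left end (column 333). The notch runs from column ~136.5 to 178. That puts the bar centre at x≈512.4 at the left end, the left end at y≈-170, and the notch centre at y≈-333. I'll approach above the start point.

Call:
move_arm(
  rows="0 -8 9 0;0 -8 9 0;20 0 0 0;20 0 0 0;20 0 0 0;20 0 0 0;13 0 0 0;0 0 0 0",
)

```text
time: 3.35
tool_pos: [513.0, -199.0, 96.2]
eef_rot: [[-0.002, -0.022, 1.0], [0.001, 1.0, 0.022], [-1.0, 0.001, -0.002]]
contact_force: [0.3, -0.5, 0.1]
grip_width: 0.5
```

Run:
```python
from h import *
s=get_state()
print(s['time'],s['tool_pos'],np.round(s['eef_rot'],3).tolist(),s['contact_force'])
im=camera("wrist")[:,:,::-1]
cv2.imwrite("pics/w2.png",cv2.resize(im[180:330,220:420],None,fx=4,fy=4,interpolation=cv2.INTER_CUBIC))
for c in (240,320):
    print(c,[(r,p2w('wrist',[(c,r)],62)[0][:2].round(1).tolist()) for r in range(240,330,10)])
```

```text
3.35 [ 513.00639266 -199.00777769   96.21732933] [[-0.002, -0.022, 1.0], [0.001, 1.0, 0.022], [-1.0, 0.001, -0.002]] [ 0.33766606 -0.54578105  0.12988695]
240 [(240, [515.0, -247.2]), (250, [521.8, -247.6]), (260, [528.7, -248.1]), (270, [535.7, -248.5]), (280, [543.0, -249.0]), (290, [550.4, -249.4]), (300, [558.0, -249.9]), (310, [565.8, -250.4]), (320, [573.8, -250.9])]
320 [(240, [514.0, -198.7]), (250, [520.8, -198.6]), (260, [527.6, -198.5]), (270, [534.7, -198.3]), (280, [541.9, -198.2]), (290, [549.3, -198.0]), (300, [556.8, -197.9]), (310, [564.6, -197.7]), (320, [572.6, -197.6])]
```

View pics/w2.png

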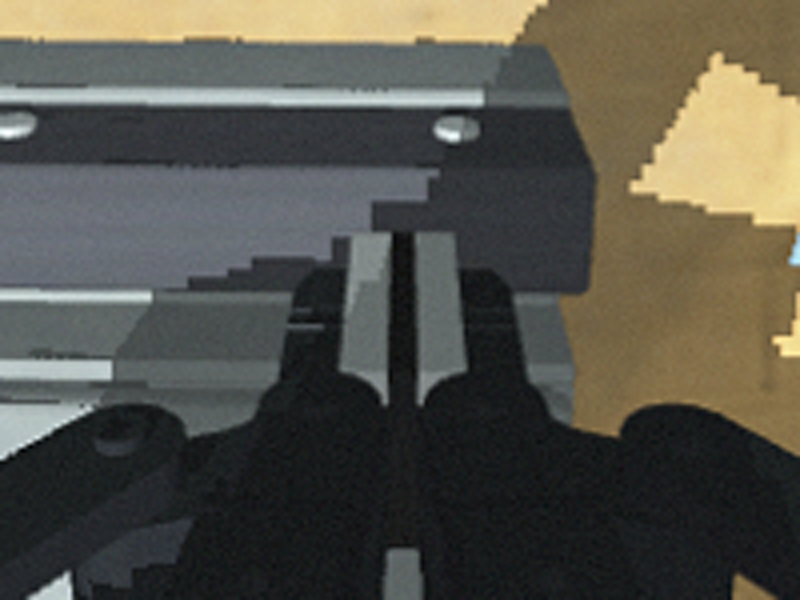

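The close view shows the bar's top face at rows 221–252.5, so its centre is x≈513. The fingers are centred over it at column 320, and the left end (column 367) comes out at y≈-170. Now descending gently to contact.

Call:
move_arm(
  rows="6 0 0 0;4 0 0 0;2 0 0 0;0.5 0 0 0;0.5 0 0 0;0.5 0 0 0;0.5 0 0 0;0 0 0 0",
)

```text
time: 4.2
tool_pos: [513.5, -199.2, 83.3]
eef_rot: [[0.0, -0.022, 1.0], [0.0, 1.0, 0.022], [-1.0, 0.0, 0.0]]
contact_force: [-0.2, 0.4, -0.6]
grip_width: 0.0
```

Call:
move_arm(
  rows="0.5 0 0 0;0 0 0 0;0.5 0 0 0;0 0 0 0;0.5 0 0 0;0 0 0 0;0.5 0 0 0;0 0 0 0",
)

```text
time: 5.0
tool_pos: [513.5, -199.2, 81.2]
eef_rot: [[-0.0, -0.022, 1.0], [0.0, 1.0, 0.022], [-1.0, 0.0, -0.0]]
contact_force: [0.1, 0.4, -0.5]
grip_width: 0.1
```

Call:
move_arm(
  rows="0.3 0 0 0;0 0 0 0;0.3 0 0 0;0 0 0 0;0.3 0 0 0;0 0 0 0;0 0 0 0;0 0 0 0",
)

```text
time: 5.8
tool_pos: [513.6, -199.2, 81.0]
eef_rot: [[0.0, -0.022, 1.0], [-0.0, 1.0, 0.022], [-1.0, -0.0, 0.0]]
contact_force: [-3.3, 2.1, 7.0]
grip_width: -0.0
```

Call:
move_arm(
  rows="0.3 -2 0 0;0 -4 0 0;0 -6 0 0;0 -8 0 0;0 -8 0 0;0 -8 0 0;0 -8 0 0;0 -8 0 0",
)

```text
time: 6.6
tool_pos: [515.5, -250.9, 81.0]
eef_rot: [[0.002, -0.022, 1.0], [0.001, 1.0, 0.022], [-1.0, 0.001, 0.002]]
contact_force: [-0.8, 4.1, 7.1]
grip_width: 0.2
```

Call:
move_arm(
  rows="0 -8 0 0;0 -8 0 0;0 -8 0 0;0 -6 0 0;0 -5 0 0;0 -4 0 0;0 -3 0 0;0 -3 0 0",
)

```text
time: 7.4
tool_pos: [516.4, -295.7, 81.1]
eef_rot: [[0.002, -0.022, 1.0], [0.001, 1.0, 0.022], [-1.0, 0.001, 0.002]]
contact_force: [0.2, 5.0, 6.7]
grip_width: -0.1
```

Call:
move_arm(
  rows="0 -2.5 -0.3 0;0 -2.5 -0.3 0;0 -2.5 -0.3 0;0 -2.5 -0.3 0;0 -2.5 -0.3 0;0 -2 -0.3 0;0 -2 -0.2 0;0 -2 0 0",
)

```text
time: 8.2
tool_pos: [514.8, -314.1, 81.0]
eef_rot: [[0.002, -0.022, 1.0], [0.001, 1.0, 0.022], [-1.0, 0.001, 0.002]]
contact_force: [0.3, 5.6, 6.6]
grip_width: 0.3
```

Call:
move_arm(
  rows="0 -1.5 0 0;0 -1.5 0 0;0 -1.5 0 0;0 -1.5 0 0;0 -1.5 0 0;0 -1 0 0;0 -1 0 0;0 -1 0 0",
)

```text
time: 9.0
tool_pos: [514.2, -325.4, 79.9]
eef_rot: [[-0.0, -0.022, 1.0], [0.0, 1.0, 0.022], [-1.0, 0.0, -0.0]]
contact_force: [-0.5, -0.9, -1.1]
grip_width: 0.3
```

The tip dropped at y≈-325 (z 79.9, force gone), so the notch is found and it agrees with the pictures. I'll centre on it and go down to the catch.

Call:
move_arm(
  rows="0 -1.5 0 0;0 -1.5 0 0;0 -1.5 0 0;0 -1 0 0;0 0 0 0;1 0 0 0;1 0 0 0;0 0 0 0",
)

```text
time: 9.8
tool_pos: [514.3, -330.6, 77.8]
eef_rot: [[-0.0, -0.022, 1.0], [0.0, 1.0, 0.022], [-1.0, 0.0, -0.0]]
contact_force: [0.5, 0.5, 0.3]
grip_width: 0.3
```

Call:
move_arm(
  rows="1 0 0 0;1 0 0 0;0.7 0 0 0;0.5 0 0 0;0.5 0 0 0;0.5 0 0 0;0.5 0 0 0;0 0 0 0",
)

```text
time: 10.6
tool_pos: [514.5, -330.8, 74.0]
eef_rot: [[0.0, -0.022, 1.0], [-0.0, 1.0, 0.022], [-1.0, -0.0, 0.0]]
contact_force: [-1.7, 0.9, 4.8]
grip_width: 0.1
```

On the catch at z=74.0, as expected (81 − 7). Now pressing.

Call:
move_arm(
  rows="1 0 0 0;1 0 0 0;1 0 0 0;1 0 0 0;1 0 0 0;1 0 0 0;0.5 0 0 0;0 0 0 0",
)

```text
time: 11.4
tool_pos: [514.4, -330.8, 66.7]
eef_rot: [[0.0, -0.022, 1.0], [0.0, 1.0, 0.022], [-1.0, 0.0, 0.0]]
contact_force: [-0.2, 0.4, 3.1]
grip_width: 0.2
```

Call:
move_arm(
  rows="0.5 0 0 0;0.5 0 0 0;0.5 0 0 0;0.3 0 0 0;0 0 0 0;0.3 0 0 0;0 0 0 0;0 0 0 0",
)

```text
time: 12.2
tool_pos: [514.5, -330.9, 66.0]
eef_rot: [[0.001, -0.022, 1.0], [-0.0, 1.0, 0.022], [-1.0, -0.0, 0.001]]
contact_force: [-4.2, 2.3, 11.7]
grip_width: 0.0
```

Call:
move_arm(
  rows="0.4 0 0 0;0 0 0 0;0.4 0 0 0;0 0 0 0;0.3 0 0 0;0 0 0 0;0 0 0 0;0 0 0 0",
)

```text
time: 13.0
tool_pos: [514.6, -330.9, 65.9]
eef_rot: [[0.001, -0.022, 1.0], [-0.001, 1.0, 0.022], [-1.0, -0.001, 0.001]]
contact_force: [-7.3, 4.9, 16.4]
grip_width: 0.3
```

The catch is at its hard stop: force rose to 16 N with no further travel. Now straight up and clear.

Call:
move_arm(
  rows="-1 0 0 0;-3 0 0 0;-6 0 0 0;-10 0 0 0;-15 0 0 0;-20 0 0 0;-25 0 0 0;-25 0 0 0",
)

```text
time: 13.8
tool_pos: [514.4, -330.8, 170.7]
eef_rot: [[0.001, -0.022, 1.0], [-0.0, 1.0, 0.022], [-1.0, -0.0, 0.001]]
contact_force: [-0.3, -0.2, -0.1]
grip_width: 0.2
```

Call:
move_arm(
  rows="-15 0 -10 0;0 0 -20 0;0 0 -20 0;0 0 -10 0;0 0 0 0;0 0 0 0;0 0 0 0;0 0 0 0",
)

```text
time: 14.6
tool_pos: [454.9, -331.9, 183.5]
eef_rot: [[-0.0, -0.022, 1.0], [0.0, 1.0, 0.022], [-1.0, 0.0, -0.0]]
contact_force: [0.7, -0.3, 0.6]
grip_width: 0.4
```

Run:
```python
from h import *
s=get_state()
print(s['time'],s['tool_pos'],s['contact_force'])
w=camera("wrist")[:,:,::-1]; c=camera("scene")[150:300,270:530,::-1]
c=cv2.resize(c,(640,369),interpolation=cv2.INTER_CUBIC)
cv2.imwrite("pics/end.png",np.vstack([w[150:350],c]))
```

```text
14.6 [ 454.90606257 -331.91868986  183.52180793] [ 0.7446229  -0.27996418  0.57238016]
```

View pics/end.png

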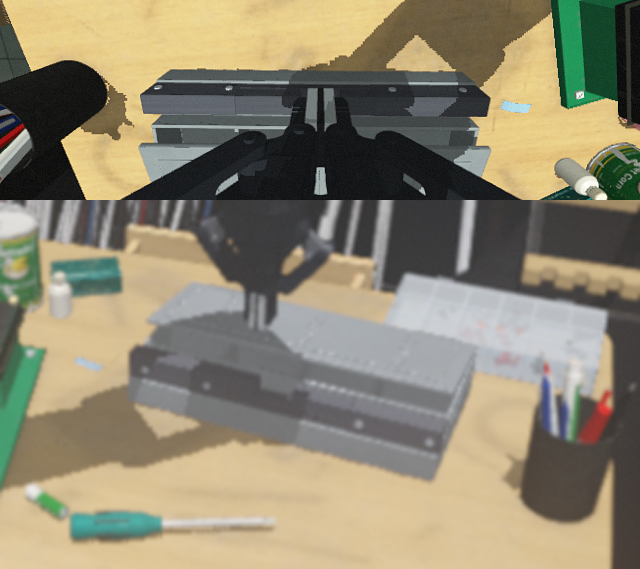

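The lid's front edge now stands raised along the case, with the notch visible at about (280, 385). The screwdriver, battery, bottle, carton and tin in view are in place, and the gripper is clear. Handing in.

```bash
python3 -c "
from cell import *
print(finish_job())"
```

```text
the job is handed in; nothing more can be done
None
```

The catch is pressed fully down, the lid is ajar, and the job was handed in after about 15 s of the 61 s allowed.

- **Sweep:** With closed fingers, I touched the top of the bar about 29 mm from its left end. I swept right in contact with about 7 N pressing down until the tip dropped into the notch, at world y between about -314 and -325 mm. The camera images had put the notch centre at about -333 mm, which fits.
- **Press:** I met the catch 7 mm below the bar's top and pressed it 8 mm to its hard stop. There the force rose to 16 N with no further travel.
- **Clear:** I lifted straight up and backed off towards the robot.

**Last checks:** The final picture shows the lid's front edge raised and the gripper clear. The screwdriver, battery, glue bottle, carton and tin look undisturbed. The tape roll was outside that picture, though the arm did not go near it at bench height. The contact force was about zero.

**Disagreement:** An early estimate of the bar's x position from the top camera was about 6 mm off the wrist camera's. I went with the wrist camera, and a second close look with it gave the same position before I touched the bar.

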